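# Close and press home the lid of a sample-wheel case

### The arm

A 7-joint arm with a two-finger parallel gripper is mounted at the origin on the work surface. World frame = base frame: x ahead of the robot, y to its left, z up, the work surface at z = 0. Lengths are in m, angles in rad, forces in N, time in s.
With the tool pointing down it reaches from about 0.425 to 0.925 m from the base axis. Payload 6.8 kg.
Tool frame: the origin (TCP) lies where the fingers leave the gripper's body, on its centre line; the fingertips stand 80 mm ahead of it and the grasp point (between the pads) lies 61 mm ahead of it; z points along the fingers, y is the line along which they close (so a half turn about z gives the same grasp; the last joint's range is limited). The gripper opens to 88 mm and grips with 3 to 60 N. Pads are 20 mm wide; open, the fingers measure 115 mm over their backs; the gripper's body (75 mm by 178 mm) begins 61 mm behind the grasp point.
Start: joints at [-1.376, 0.477, 0.022, 1.555, -0.011, 1.109, -0.083], TCP at [0.201, 0.644, 0.303] pointing down, gripper open.
Joint ranges: [-2.96, 2.96], [-0.34, 2.1], [-1.41, 1.46], [0.24, 2.44], [-1.37, 4.51], [0.17, 1.92], [-2.96, 2.96]. Speed limits (rad/s): [2.39, 2.39, 3.14, 3.14, 3.14, 3.14, 3.14].

### API

Orientations are given as a unit quaternion [x, y, z, w].
In Python, from station import env gives the robot as it stands.
- The arm moves only by the shell command python3 -m handwheel 'ROWS' [FORCE]. ROWS is JSON, one flat list of numbers, 5 for each row, row after row: the finger opening in m, from 0 to 0.0878, then the shift along the tool's x, y, z in m, then the turn about the tool's z in rad. In form: [gripper, dx, dy, dz, twist, gripper, dx, dy, dz, twist, ...]. A call has 1 to 8 rows; each row is the pose to reach, as a shift and turn from the pose commanded when the call began, along the tool's axes at that moment; what a row does not reach only later rows make up. A row lasts 1/12 s, in which the tool goes at most 41.7 mm and 7.16 degrees, less where a joint would pass 70% of its speed; a pose out of reach is approached as far as the arm can. A call with a gripper value outside its range is refused whole. The fingers move at their own pace and stop on an object; FORCE is the grip in N (left out, the last holds). Time passes only in rows, so rows that repeat a pose let the fingers close. It gives the time, the measured TCP pose, the force, the opening and the grip force at its end, in the units of the state.
- env.get_state(): the state, without advancing time (a new reading comes with each control period).
- env.capture(name): name is "scene" or "top" or "wrist"; returns a dict with "pixels" (384x512x3 uint8, red, green, blue), "z_map" (384x512 float32, m along the optical axis (not along the pixel's ray), 0 where there is no reading), "fx", "fy", "cx", "cy" (pixels), "k1" (the pictures are not rectified: a ray, as slopes to the right and down, at radius r is drawn at 1 + k1 r^2 times it, then the intrinsics apply), "R" (3x3) and "t" (3): a world point X has camera coordinates R X + t; the wrist camera has in their place "hand_eye" (4x4, takes a point from camera to tool coordinates, whose origin is the TCP and whose axes are the flange's). Camera axes: x right, y down, z forward; pixel columns grow to the right and rows downward; lengths in m; the calibration is good to about 2 mm. A picture is of the moment at which its call begins: read the wrist's pose just before it.
- env.job_done(): hands the job in; it is judged then, once.
The state is a dict: "t": time; "q": joint angles; "joint_vel": joint speeds; "effort": joint torques, N m; "ee_pos": TCP position; "orientation": TCP orientation; "contact_force": force on the tool from outside, world axes, zero at the start; "wrist_torque": the same for the moment, N m; "grip_width": finger opening in m; "grip_force": force on a finger pad.
Only numpy, scipy, OpenCV 4.12 (cv2) and the standard library are available. Lean on these libraries where they do the work, as an engineer would, in place of code of your own. Each camera call takes 0.05 s, during which the arm holds its last target. There are 200 camera calls.

### The job

Take the clear lid by its blue handle, set it gently on the grey sample-wheel case and let go, then press on its corners until all four catches are fully down and the lid lies flush on the rim. Finally confirm that it is home with a firm steady push of about 20 N straight down on the handle; never load the case with more than 50 N (catches yield at 13 to 15 N each), and leave the other things on the bench where they are.

Things in the scene. Friction and masses are not known exactly. Their poses are not given: they have to be found in the camera images.
- case: Grey open case, 180 (x) x 140 (y) x 50 mm, walls 6 mm, aluminium wheel inside, in a fixed black 204 x 164 mm shock base. Origin: centre of its underside, z up. A red 18 mm catch stands proud of the rim in each inner corner (x = +-73, y = +-53 mm). Pushed down, it first settles an unknown 2 to 9 mm in its base, to a firm stop. Lid home: plate on the rim, lid origin 38 mm above this one.
- lid: Loose clear plate with blue edges, 180 (x) x 140 (y) x 5 mm, 0.26 kg, an orange spot at each corner (x = +-73, y = +-53 mm) over the catches. White ribs 12 mm deep under it, outline 160 x 120 mm, drop inside the mouth with 4 mm play; either way round fits. It lies ribs down on the bench. Origin: centre of the ribs' underside; plate underside at 12 mm, top at 17 mm; z up.
- handle: Blue bar handle, rigid part of the lid: 70 mm along x, 18 mm wide in y, 28 mm tall, in the middle of the plate. Origin: centre of its underside on the plate's top (17 mm above the lid's origin); its top is 28 mm higher.
- catch_pp (a joint): Friction catch in the case's +x, +y corner (case axes): how far it stands proud of the rim, in m. 0 = flush; starts 0.004 to 0.008; goes down under a push of about 13 to 15 N on that corner, stays where it is left, then meets a firm stop as the plate lands on the rim.
- catch_pm (a joint): Friction catch in the case's +x, -y corner (case axes): how far it stands proud of the rim, in m. 0 = flush; starts 0.004 to 0.008; goes down under a push of about 13 to 15 N on that corner, stays where it is left, then meets a firm stop as the plate lands on the rim.
- catch_mp (a joint): Friction catch in the case's -x, +y corner (case axes): how far it stands proud of the rim, in m. 0 = flush; starts 0.004 to 0.008; goes down under a push of about 13 to 15 N on that corner, stays where it is left, then meets a firm stop as the plate lands on the rim.
- catch_mm (a joint): Friction catch in the case's -x, -y corner (case axes): how far it stands proud of the rim, in m. 0 = flush; starts 0.004 to 0.008; goes down under a push of about 13 to 15 N on that corner, stays where it is left, then meets a firm stop as the plate lands on the rim.
- reagent_bottle: Small glass bottle with a blue cap, 52 mm across, 75 mm high, standing between the work places; bystander, leave alone. Origin: centre of its underside.
- specimen_jar: Clear jar with a white cap, 54 mm across, 70 mm high; bystander, leave alone. Origin: centre of its underside.
- beaker: Glass cup, 66 mm across, 85 mm high; bystander, leave alone. Origin: centre of its underside.
- tweezers: Steel tweezers with red grip, 120 mm long, lying flat; bystander, leave alone. Origin: centre of its underside.
- press_tool: Orange-handled hand tool, 130 mm long, lying flat; bystander, leave alone. Origin: centre of its underside.
There are look-alikes about, which are no part of the job. What is shaped like the lid but brown is not meant.

How it is judged:
On the way, in this order (a step that is already met when the one before it is completed fails the run):
1. the lid rests on the case, ribs in the mouth, and has been let go (horizontal distance between lid and case below 0.008 m and angle between the x axis of lid and the x axis of case, either way round below 0.08 rad and angle between lid's own z axis and vertical below 0.12 rad and z of lid in the frame of case below 0.048 m and contact force between the fingers and lid below 0.1 N and contact force between lid and case above 0.5 N), for 0.1 s.
2. all four catches are pushed down to within 1.5 mm of flush (horizontal distance between lid and case below 0.008 m and angle between the x axis of lid and the x axis of case, either way round below 0.08 rad and angle between lid's own z axis and vertical below 0.12 rad and value of joint each of catch_pp, catch_pm, catch_mp, catch_mm below 0.0015 m), for 0.1 s.
3. with the catches down, the handle is pushed: the lid bears on the case with more than 10 N for 0.2 s (value of joint each of catch_pp, catch_pm, catch_mp, catch_mm below 0.0015 m and contact force between the fingers and handle above 2 N and contact force between lid and case above 10 N), for 0.2 s.
At the end, for the whole second after the job is handed in: All four catches within 1.5 mm of flush; the lid on the case, let go and at rest, its origin 36 to 39.5 mm above the case's, centred within 8 mm, in line with the case within 0.08 rad (either way round) and level within 0.02 rad (value of joint each of catch_pp, catch_pm, catch_mp, catch_mm below 0.0015 m and z of lid in the frame of case between 0.036 and 0.0395 m and horizontal distance between lid and case below 0.008 m and angle between the x axis of lid and the x axis of case, either way round below 0.08 rad and angle between lid's own z axis and vertical below 0.02 rad and linear speed of lid below 0.02 m/s); the robot touches nothing.
It fails at once if the lid bears on the case with more than 50 N (contact force between lid and case above 50 N).
It fails at once if a bystander is moved by more than 25 mm or a standing one is tipped (distance of any of reagent_bottle, specimen_jar, beaker, tweezers, press_tool from where it was at the start of the episode above 0.025 m or angle between any of reagent_bottle, specimen_jar, beaker's own z axis and vertical above 0.5 rad).
It also fails if it takes over 72 s, if anything falls off the work surface, if the arm or the gripper's body presses on something with over 40 N, if the wrist force passes 120 N, or if a joint passes its speed limit or range.

## Working session

There is one attempt and no reset: what is moved stays moved. The work goes in short steps, Python scripts to look and compute and a shell command to move; the robot and the scene stay as the last step left them, time stands still between calls to the robot, and variables do not carry over. Pictures are saved under pics/ and viewed, at most 10 in all, crops included, and the job is handed in when it is done.

```bash
ls; mkdir -p pics; python3 - <<'E'
from station import env
import cv2,numpy as np
s=env.get_state();print({k:np.round(v,4).tolist() for k,v in s.items()})
for n in("top","scene"):
    c=env.capture(n);cv2.imwrite(f"pics/{n}0.png",c["pixels"][:,:,::-1]);np.savez(f"{n}0.npz",**c)
    print(n,{k:np.round(c[k],4).tolist() for k in c if k not in("pixels","z_map")})
a=cv2.imread("pics/top0.png");b=cv2.imread("pics/scene0.png")
E
```

```text
pics
{'t': 0.0, 'q': [-1.3761, 0.4778, 0.0224, 1.5565, -0.0115, 1.1093, -0.0831], 'joint_vel': [0.0007, -0.0006, 0.0014, 0.0013, -0.0023, 0.0002, -0.0022], 'effort': [-0.0001, -58.2859, 1.5347, -27.2599, -0.0544, 0.0169, 0.0002], 'ee_pos': [0.2012, 0.6439, 0.3017], 'orientation': [0.1508, 0.9886, -0.0009, -0.0001], 'contact_force': [-0.5616, 0.0481, -0.2914], 'wrist_torque': [0.0261, 0.0035, -0.0537], 'grip_force': 0.0, 'grip_width': 0.0879}
top {'fx': 374.9496, 'fy': 374.9496, 'cx': 258.2577, 'cy': 189.4741, 'k1': 0.0414, 'R': [[-0.0206, -0.9998, 0.0009], [-0.9875, 0.0202, -0.156], [0.156, -0.004, -0.9878]], 't': [0.0131, 0.5224, 1.0923]}
scene {'fx': 413.0523, 'fy': 413.0523, 'cx': 245.6905, 'cy': 183.8037, 'k1': 0.0512, 'R': [[0.8598, 0.5106, 0.001], [0.3501, -0.5882, -0.729], [-0.3716, 0.6271, -0.6846]], 't': [-0.4511, -0.13, 1.3218]}
```

View pics/top0.png

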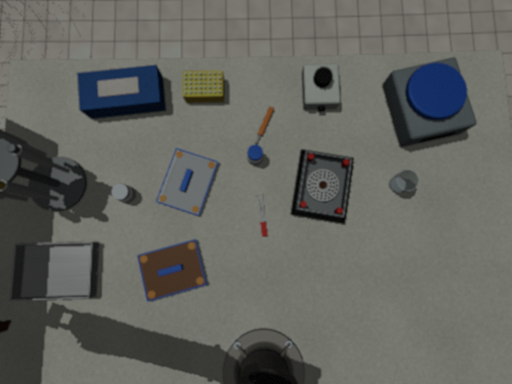

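View pics/scene0.png

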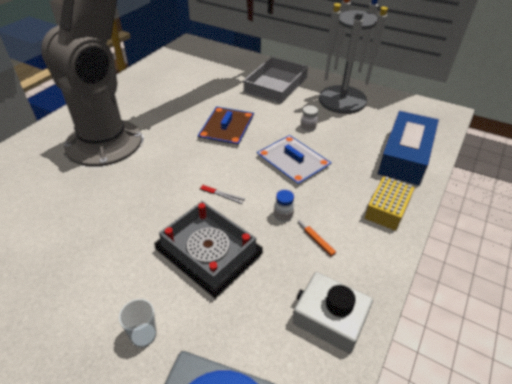

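The top view shows the clear lid around (188,181) with four orange spots and its handle at (187,180). The case is at (323,185) with red catches at (311,156), (346,162), (303,210) and (340,213). The bottle is at (256,155) between them, and the brown decoy is at (172,270). The scene view agrees: lid (293,157), case (208,248), bottle (285,205).

```bash
cat > h.py <<'E'
import numpy as np,cv2
from scipy.spatial.transform import Rotation as Ro
def load(n): return dict(np.load(n))
def slopes(c,uv):
    p=np.atleast_2d(np.asarray(uv,float)); d=(p-[c["cx"],c["cy"]])/[c["fx"],c["fy"]]
    s=d.copy()
    for _ in range(20): s=d/(1+c["k1"]*(s**2).sum(1,keepdims=True))
    return s
def ray(c,uv):
    s=slopes(c,uv); R,t=c["R"],c["t"]
    return -R.T@t, np.c_[s,np.ones(len(s))]@R     # origin, dirs
def plane(c,uv,z):
    o,d=ray(c,uv); return o+d*((z-o[2])/d[:,2])[:,None]
def wristcam(c,st):
    """turn hand_eye + state into R,t"""
    T=np.eye(4);T[:3,:3]=Ro.from_quat(st["orientation"]).as_matrix();T[:3,3]=st["ee_pos"]
    M=np.linalg.inv(T@c["hand_eye"]); c["R"],c["t"]=M[:3,:3],M[:3,3]; return c
def tri(c1,u1,c2,u2):
    o1,d1=ray(c1,u1);o2,d2=ray(c2,u2);d1=d1[0];d2=d2[0]
    A=np.c_[d1,-d2];x=np.linalg.lstsq(A,o2-o1,rcond=None)[0]
    a,b=o1+x[0]*d1,o2+x[1]*d2;return (a+b)/2,np.linalg.norm(a-b)
def blobs(c,lo,hi,box=None,amin=8):
    h=cv2.cvtColor(c["pixels"],cv2.COLOR_RGB2HSV);m=cv2.inRange(h,np.array(lo),np.array(hi))
    if box: k=np.zeros_like(m);k[box[1]:box[3],box[0]:box[2]]=1;m*=k
    n,_,st,ce=cv2.connectedComponentsWithStats(m)
    return [(ce[i].round(1).tolist(),int(st[i,4])) for i in range(1,n) if st[i,4]>=amin],m
E
python3 - <<'E'
from h import *
t=load("top0.npz");s=load("scene0.npz")
red=([0,130,60],[6,255,255]);org=([5,110,90],[18,255,255]);blu=([105,120,40],[125,255,255])
for n,c,b1,b2 in(("top",t,(285,140,365,230),(150,140,225,222)),("scene",s,(150,195,270,300),(250,130,335,188))):
    print(n,"red",blobs(c,*red,b1)[0],"org",blobs(c,*org,b2)[0],"blue",blobs(c,*blu,b2,20)[0])
for p,z in(((179,154),.017),((214,164),.017),((162,199),.017),((197,209),.017),((187,180),.045)):print(plane(t,p,z).round(4))
E
```

```text
top red [([310.4, 155.8], 29), ([345.7, 161.5], 31), ([302.7, 204.0], 32), ([339.1, 210.1], 35)] org [([179.0, 154.0], 21), ([211.0, 164.5], 26), ([162.4, 198.0], 25), ([195.0, 208.7], 24)] blue [([185.7, 180.0], 130)]
scene red [([201.9, 209.6], 77), ([169.0, 231.6], 59), ([245.1, 237.3], 58), ([212.7, 265.5], 55)] org [([289.0, 138.8], 13), ([263.7, 152.4], 18), ([323.4, 161.6], 19), ([297.7, 177.4], 20)] blue [([293.8, 153.1], 150)]
[[0.6437 0.2477 0.017 ]]
[[0.6096 0.1386 0.017 ]]
[[0.5028 0.298  0.017 ]]
[[0.4697 0.1908 0.017 ]]
[[0.5553 0.2169 0.045 ]]
```

```bash
python3 - <<'E'
from h import *
t=load("top0.npz");s=load("scene0.npz")
T=[(179,154),(211,164.5),(162.4,198),(195,208.7)];S=[(323.4,161.6),(297.7,177.4),(289,138.8),(263.7,152.4)]
def fit(P,n):
    c=P.mean(0);x=(P[0]-P[2]+P[1]-P[3])[:2];y=(P[0]-P[1]+P[2]-P[3])[:2]
    print(n,c.round(4),"|x|",np.linalg.norm(x)/2,"|y|",np.linalg.norm(y)/2,"yaw",np.arctan2(x[1],x[0]),"yaw from y",np.arctan2(-y[0],y[1]))
P=plane(t,T,.017);fit(P,"lid top");fit(plane(s,S,.017),"lid scene")
T2=[(310.4,155.8),(345.7,161.5),(302.7,204),(339.1,210.1)];S2=[(245.1,237.3),(212.7,265.5),(201.9,209.6),(169,231.6)]
for a,b in zip(T2,S2):
    p,e=tri(t,a,s,b);print("catch tri",p.round(4),round(e,4))
for z in(.055,.06,.065):fit(plane(t,T2,z),f"case top {z}");fit(plane(s,S2,z),f"case scene {z}")
print("handle tri",tri(t,(185.7,180),s,(293.8,153.1)))
print("bottle",plane(t,(256,153),.07),"jar",plane(t,(122,191),.07))
q=[0.1508,0.9886,-0.0009,-0.0001];print(Ro.from_quat(q).as_matrix().round(3))
E
```

```text
lid top [0.5571 0.2223 0.017 ] |x| 0.14605213877923423 |y| 0.10588891175716195 yaw -0.34228739940451847 yaw from y -0.3399599851142454
lid scene [0.5564 0.2263 0.017 ] |x| 0.14635463978037835 |y| 0.10764081495605023 yaw -0.34232140816764356 yaw from y -0.33720308461548437
catch tri [ 0.6152 -0.1547  0.0742] 0.0007
catch tri [ 0.5955 -0.2578  0.0756] 0.0002
catch tri [ 0.4734 -0.127   0.0639] 0.001
catch tri [ 0.453  -0.2302  0.073 ] 0.0026
case top 0.055 [ 0.5371 -0.1959  0.055 ] |x| 0.14903973618446176 |y| 0.10789382500332512 yaw -0.19135867029047257 yaw from y -0.18730661821594707
case scene 0.055 [ 0.526  -0.1815  0.055 ] |x| 0.14311483900404193 |y| 0.10422473046924015 yaw -0.17148491352747597 yaw from y -0.22457589903320838
case top 0.06 [ 0.5362 -0.195   0.06  ] |x| 0.14836560358832163 |y| 0.10740580250530517 yaw -0.19135867029047257 yaw from y -0.187306618215947
case scene 0.06 [ 0.5286 -0.1848  0.06  ] |x| 0.14216772870716357 |y| 0.10353498846831455 yaw -0.17148491352747605 yaw from y -0.224575899033209
case top 0.065 [ 0.5354 -0.1941  0.065 ] |x| 0.1476914709921817 |y| 0.10691778000728523 yaw -0.1913586702904726 yaw from y -0.18730661821594663
case scene 0.065 [ 0.5313 -0.1881  0.065 ] |x| 0.14122061841028527 |y| 0.10284524646738898 yaw -0.17148491352747566 yaw from y -0.2245758990332087
handle tri (array([0.5578364 , 0.22314116, 0.03470753]), np.float64(0.0013227291429524681))
bottle [[0.62846088 0.00697787 0.07      ]] jar [[0.52159875 0.40114645 0.07      ]]
[[-0.955  0.298 -0.   ]
 [ 0.298  0.955 -0.002]
 [-0.    -0.002 -1.   ]]
```

```bash
cat > go.py <<'E'
# python3 go.py x y z a : prints tool-frame shift from measured pose to target TCP; a = heading with tool y=(sin a,cos a)
import sys
from h import *
from station import env
s=env.get_state();R=Ro.from_quat(s["orientation"]).as_matrix();g=[float(v) for v in sys.argv[1:5]]
a=np.arctan2(R[0,1],R[1,1])
print("t",round(float(s["t"]),2),"pos",np.round(s["ee_pos"],4),"a",a.round(4),"F",np.round(s["contact_force"],1),"w",np.round(s["grip_width"],4),"shift",(R.T@(np.array(g[:3])-s["ee_pos"])).round(4),"twist",round(g[3]-a,4),"tilt",(R[:2,2]).round(4))
E
python3 -m handwheel '[0.087,-0.2,-0.21,0,0.02, 0.087,-0.2,-0.21,0,0.04, 0.087,-0.2,-0.21,0,0.04, 0.087,-0.2,-0.21,0,0.04, 0.087,-0.2,-0.21,0,0.04, 0.087,-0.2,-0.21,0,0.04, 0.087,-0.2,-0.21,0,0.04, 0.087,-0.2,-0.21,0,0.04]' 20
python3 go.py .557 .224 .25 .341
```

```text
t: 0.77
ee_pos: [0.3337, 0.3764, 0.3024]
orientation: [0.176, 0.984, -0.002, 0.001]
contact_force: [1.0, -0.1, -0.3]
grip_width: 0.0868
grip_force: 0.0
t 0.77 pos [0.3337 0.3764 0.3024] a 0.3532 F [ 1.  -0.1 -0.3] w 0.0868 shift [-0.2622 -0.0655  0.0531] twist -0.0122 tilt [ 0.0007 -0.0039]
```

```bash

python3 -m handwheel '[0.087,-0.262,-0.066,0.02,0, 0.087,-0.262,-0.066,0.03,0, 0.087,-0.262,-0.066,0.053,0, 0.087,-0.262,-0.066,0.053,0, 0.087,-0.262,-0.066,0.053,0, 0.087,-0.262,-0.066,0.053,0, 0.087,-0.262,-0.066,0.053,0, 0.087,-0.262,-0.066,0.053,0]' 20
python3 go.py .557 .224 .101 .341
python3 - <<'E'
from h import *
from station import env
st=env.get_state();c=wristcam(env.capture("wrist"),st);np.savez("w1.npz",**c);cv2.imwrite("pics/w1.png",c["pixels"][:,:,::-1])
print(c["hand_eye"].round(3))
print("org",blobs(c,[5,110,90],[18,255,255],amin=30)[0]);print("blue",blobs(c,[105,120,40],[125,255,255],amin=100)[0])
E
```

```text
t: 1.43
ee_pos: [0.5579, 0.2285, 0.248]
orientation: [0.175, 0.985, -0.002, 0.001]
contact_force: [0.2, -0.6, 0.1]
grip_width: 0.0872
grip_force: 0.0
t 1.43 pos [0.5579 0.2285 0.248 ] a 0.3509 F [ 0.2 -0.6  0.1] w 0.0872 shift [-0.0004 -0.004   0.147 ] twist -0.0099 tilt [ 0.0005 -0.004 ]
[[-0.001 -0.966 -0.257  0.069]
 [ 1.    -0.001  0.001 -0.   ]
 [-0.001 -0.257  0.966 -0.083]
 [ 0.     0.     0.     1.   ]]
org [([165.4, 3.3], 141), ([200.3, 111.1], 347), ([298.0, 239.5], 245), ([207.6, 240.1], 244), ([134.1, 346.6], 47)]
blue [([167.5, 8.8], 249), ([249.1, 164.0], 1658), ([251.6, 182.7], 1087)]
```

View pics/w1.png

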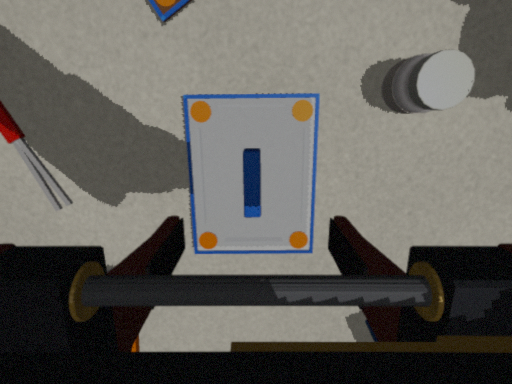

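The wrist view shows the lid straight, with spots at (200,111), (302,111), (208,240) and (298,240). The handle is at about (252,183), and the white-capped jar is at (440,80), well clear.

```bash
python3 - <<'E'
from h import *
c=load("w1.npz")
print(blobs(c,[5,90,90],[25,255,255],(285,95,318,128))[0])
P=plane(c,[(200.3,111.1),(302,110.6),(207.6,240.1),(298,239.5)],.017);print(P.round(4),P.mean(0))
x=(P[0]-P[2]+P[1]-P[3])/2;y=(P[1]-P[0]+P[3]-P[2])/2;print(np.linalg.norm(x),np.linalg.norm(y),np.arctan2(x[1],x[0]),np.arctan2(y[1],y[0]))
h=plane(c,[(252,150),(252,205)],.045);print(h)
E
```

```text
[([302.0, 110.1], 357)]
[[0.4717 0.1968 0.017 ]
 [0.5079 0.2967 0.017 ]
 [0.6097 0.1474 0.017 ]
 [0.6455 0.2476 0.017 ]] [0.55870462 0.2221246  0.017     ]
0.1463151948913758 0.10629688673430182 2.798153903570528 1.2252058926277156
[[0.52521581 0.235068   0.045     ]
 [0.57858562 0.21522854 0.045     ]]
```

```bash

python3 -m handwheel '[0.087,-0.001,-0.0055,0.03,-0.008, 0.087,-0.001,-0.0055,0.06,-0.008, 0.087,-0.001,-0.0055,0.09,-0.008, 0.087,-0.001,-0.0055,0.115,-0.008, 0.087,-0.001,-0.0055,0.13,-0.008, 0.087,-0.001,-0.0055,0.14,-0.008, 0.087,-0.001,-0.0055,0.145,-0.008, 0.087,-0.001,-0.0055,0.145,-0.008]' 20
python3 go.py .5585 .2222 .101 .344
```

```text
t: 2.15
ee_pos: [0.5524, 0.2293, 0.1041]
orientation: [0.166, 0.986, -0.0, -0.001]
contact_force: [-0.2, 0.6, -0.4]
grip_width: 0.087
grip_force: 0.0
t 2.15 pos [0.5524 0.2293 0.1041] a 0.3336 F [-0.2  0.6 -0.4] w 0.087 shift [-0.0081 -0.0047  0.0031] twist 0.0104 tilt [-0.0013 -0.0001]
```

```bash

for i in 1 2 3; do python3 -m handwheel '[0.087,0,0,0,0]' >/dev/null; python3 go.py .5585 .2222 .101 .344; done
```

```text
t 2.23 pos [0.5534 0.2292 0.1054] a 0.3342 F [ 0.3  0.4 -0.3] w 0.0869 shift [-0.0071 -0.0049  0.0044] twist 0.0098 tilt [0.0009 0.0008]
t 2.32 pos [0.5538 0.229  0.1059] a 0.3346 F [-0.5 -0.  -0.5] w 0.0867 shift [-0.0066 -0.0049  0.0049] twist 0.0094 tilt [0.0018 0.0011]
t 2.4 pos [0.5538 0.2288 0.1059] a 0.3349 F [ 0.2 -0.3 -0.1] w 0.087 shift [-0.0066 -0.0047  0.0049] twist 0.0091 tilt [0.0018 0.0011]
```

```bash

python3 -m handwheel '[0.087,-0.0065,-0.0047,0,0.009, 0.087,-0.0065,-0.0047,0.003,0.009, 0.087,-0.0065,-0.0047,0.0045,0.009, 0.05,-0.0065,-0.0047,0.0045,0.009, 0.03,-0.0065,-0.0047,0.0045,0.009, 0.01,-0.0065,-0.0047,0.0045,0.009, 0.005,-0.0065,-0.0047,0.0045,0.009, 0.005,-0.0065,-0.0047,0.0045,0.009]' 25
python3 -m handwheel '[0.005,0,0,0,0,0.005,0,0,0,0,0.005,0,0,0,0]' 25
python3 go.py .5585 .2222 .22 .344
```

```text
t: 3.07
ee_pos: [0.5578, 0.222, 0.1002]
orientation: [0.171, 0.985, 0.0, -0.0]
contact_force: [0.1, 0.6, -0.7]
grip_width: 0.057
grip_force: 0.0
t: 3.32
ee_pos: [0.5578, 0.2219, 0.1002]
orientation: [0.171, 0.985, 0.0, -0.0]
contact_force: [0.6, 0.2, -0.5]
grip_width: 0.0376
grip_force: 0.0
t 3.32 pos [0.5578 0.2219 0.1002] a 0.3438 F [ 0.6  0.2 -0.5] w 0.0376 shift [-0.0006  0.0005 -0.1198] twist 0.0002 tilt [0.     0.0001]
```

Fingers close at about 75 mm/s; give them more rows.

```bash

python3 -m handwheel '[0.005,0,0,0,0,0.005,0,0,0,0,0.005,0,0,0,0,0.005,0,0,0,0,0.005,0,0,0,0,0.005,0,0,0,0]' 30
python3 go.py .5585 .2222 .22 .344
```

```text
t: 3.82
ee_pos: [0.5579, 0.222, 0.1002]
orientation: [0.171, 0.985, 0.0, 0.0]
contact_force: [-0.4, 1.0, 0.6]
grip_width: 0.0182
grip_force: 30.0
t 3.82 pos [0.5579 0.222  0.1002] a 0.3437 F [-0.4  1.   0.6] w 0.0182 shift [-0.0006  0.0004 -0.1198] twist 0.0003 tilt [0.0001 0.0002]
```

```bash

python3 -m handwheel '[0.005,0,0,-0.003,0,0.005,0,0,-0.01,0,0.005,0,0,-0.025,0,0.005,0,0,-0.05,0,0.005,0,0,-0.08,0,0.005,0,0,-0.11,0,0.005,0,0,-0.135,0,0.005,0,0,-0.15,0]' 30
python3 go.py .54 -.05 .25 .26;python3 go.py .535 -.193 .25 .19
```

```text
t: 4.48
ee_pos: [0.5586, 0.2219, 0.2537]
orientation: [0.171, 0.985, 0.001, 0.001]
contact_force: [-0.3, -0.1, -2.6]
grip_width: 0.018
grip_force: 30.0
t 4.48 pos [0.5586 0.2219 0.2537] a 0.3443 F [-0.3 -0.1 -2.6] w 0.018 shift [-0.0743 -0.2622  0.0032] twist -0.0843 tilt [0.0033 0.0017]
t 4.48 pos [0.5586 0.2219 0.2537] a 0.3443 F [-0.3 -0.1 -2.6] w 0.018 shift [-0.1179 -0.3985  0.0029] twist -0.1543 tilt [0.0033 0.0017]
```

```bash

python3 -m handwheel '[0.005,-0.004,-0.012,0,0,0.005,-0.012,-0.04,0,-0.02,0.005,-0.022,-0.075,0,-0.04,0.005,-0.033,-0.113,0,-0.06,0.005,-0.044,-0.15,0,-0.08,0.005,-0.055,-0.187,0,-0.1,0.005,-0.066,-0.224,0,-0.12,0.005,-0.077,-0.26,0,-0.14]' 30
python3 go.py .535 -.193 .25 .19
```

```text
t: 5.15
ee_pos: [0.5408, -0.0519, 0.249]
orientation: [0.102, 0.995, -0.0, -0.001]
contact_force: [-0.0, -0.2, -2.8]
grip_width: 0.0178
grip_force: 30.0
t 5.15 pos [ 0.5408 -0.0519  0.249 ] a 0.2038 F [-0.  -0.2 -2.8] w 0.0178 shift [-0.0229 -0.1394 -0.0009] twist -0.0138 tilt [-0.0023 -0.0005]
```

```bash

python3 -m handwheel '[0.005,-0.004,-0.02,0,0,0.005,-0.007,-0.04,0,0,0.005,-0.007,-0.04,0,0,0.005,-0.007,-0.04,0,0]' 30
python3 go.py .535 -.193 .25 .19
python3 - <<'E'
from h import *
from station import env
st=env.get_state();R=Ro.from_quat(st["orientation"]).as_matrix();gp=st["ee_pos"]+R@[0,0,.061]
for n in("top","scene"):
    c=env.capture(n);cv2.imwrite(f"pics/{n}1.png",c["pixels"][:,:,::-1]);np.savez(f"{n}1.npz",**c)
    print(n,"org",blobs(c,[7,110,60],[18,255,255])[0],"red",blobs(c,[0,130,60],[6,255,255])[0])
# rim/catch heights from depth, first pictures
for n in("top0.npz","scene0.npz"):
    c=load(n);v,u=np.mgrid[0:384,0:512];s=slopes(c,np.c_[u.ravel(),v.ravel()]);z=c["z_map"].ravel()
    X=(np.c_[s,np.ones(len(s))]*z[:,None]-c["t"])@c["R"]
    ok=z>0;d=X[:,:2]-[.535,-.193];y=-.19;e=np.c_[d@[np.cos(y),np.sin(y)],d@[-np.sin(y),np.cos(y)]]
    for lab,m in(("rim x",(abs(abs(e[:,0])-.087)<.002)&(abs(e[:,1])<.04)),("rim y",(abs(abs(e[:,1])-.067)<.002)&(abs(e[:,0])<.05)),("catch",(np.hypot(abs(e[:,0])-.073,abs(e[:,1])-.053)<.004)),("bench",(abs(e[:,0])<.05)&(abs(e[:,1]-.15)<.02))):
        q=X[ok&m,2];print(n,lab,np.percentile(q,[10,50,90]).round(4),len(q))
E
```

```text
t: 5.48
ee_pos: [0.54, -0.0915, 0.2491]
orientation: [0.104, 0.995, -0.0, -0.001]
contact_force: [-0.6, 0.3, -2.5]
grip_width: 0.018
grip_force: 30.0
t 5.48 pos [ 0.54   -0.0915  0.2491] a 0.2076 F [-0.6  0.3 -2.5] w 0.018 shift [-0.0161 -0.1004 -0.0008] twist -0.0176 tilt [-0.0022 -0.0004]
top org [([265.3, 121.0], 144), ([278.8, 146.2], 42), ([268.9, 198.3], 35), ([171.3, 269.8], 2071)] red [([345.6, 161.7], 32), ([263.7, 229.0], 61)]
scene org [([346.1, 0.4], 10), ([117.0, 27.6], 17), ([108.2, 28.1], 17), ([117.0, 65.5], 22), ([124.8, 65.2], 8), ([486.4, 128.9], 67), ([206.6, 130.8], 75), ([193.1, 175.9], 34), ([270.5, 182.0], 36), ([239.0, 206.8], 46), ([319.5, 240.7], 263)] red [([201.6, 210.5], 70), ([168.8, 232.2], 56), ([245.1, 237.2], 59), ([212.7, 265.5], 55)]
top0.npz rim x [0.0679 0.0707 0.073 ] 64
top0.npz rim y [0.0686 0.0713 0.0738] 98
top0.npz catch [0.0755 0.078  0.0801] 22
top0.npz bench [-0.0018  0.0006  0.0033] 396
scene0.npz rim x [0.0316 0.0525 0.0717] 616
scene0.npz rim y [0.0304 0.0553 0.0721] 554
scene0.npz catch [0.0555 0.0793 0.0811] 37
scene0.npz bench [0.0002 0.0021 0.0041] 436
```

View pics/top1.png

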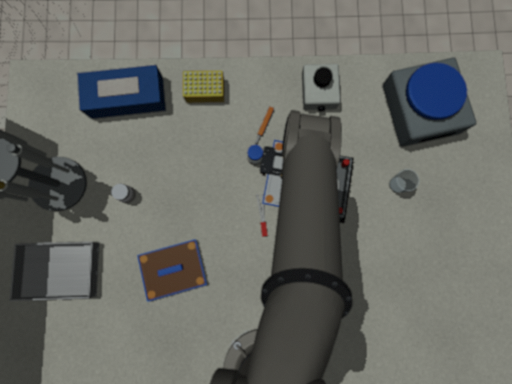

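The arm covers most of the lid in the top view. Two lid spots show at (279,146) and (269,198), with one red catch at (346,162). In the scene view the spots are at (193,176), (270,182) and (239,207). Next I compare these with where the TCP pose puts them.

```bash
python3 - <<'E'
from h import *
t=load("top1.npz");s=load("scene1.npz")
c0=np.array([.54,-.0915]);a=-.2076;X=np.array([np.cos(a),np.sin(a)]);Y=np.array([-np.sin(a),np.cos(a)])
for n,c,uv in(("top",t,[(278.8,146.2),(268.9,198.3)]),("scene",s,[(193.1,175.9),(270.5,182),(239,206.8)])):
    for p in plane(c,uv,.166):
        d=p[:2]-c0;print(n,p.round(4),"in lid axes",(d@X).round(4),(d@Y).round(4))
T2=[(310.4,155.8),(345.7,161.5),(302.7,204),(339.1,210.1)];P=plane(load("top0.npz"),T2,.0785);print(P.mean(0))
m=cv2.resize(s["pixels"][110:290,140:340],None,fx=3.5,fy=3.3,interpolation=cv2.INTER_CUBIC);cv2.imwrite("pics/s1c.png",m[:,:,::-1])
E
```

```text
top [ 0.6214 -0.0557  0.166 ] in lid axes 0.0723 0.0518
top [ 0.4783 -0.0251  0.166 ] in lid axes -0.074 0.0523
scene [ 0.4559 -0.1241  0.166 ] in lid axes -0.0756 -0.0492
scene [ 0.6204 -0.0504  0.166 ] in lid axes 0.0702 0.0568
scene [ 0.5992 -0.1542  0.166 ] in lid axes 0.0708 -0.0491
[ 0.53302189 -0.19157345  0.0785    ]
```

View pics/s1c.png

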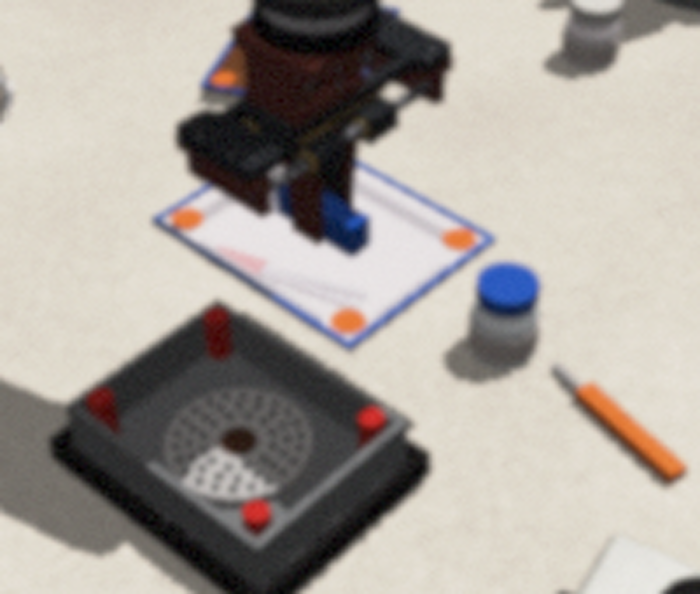

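Spots in the lid's own axes agree with the TCP to about 1 mm in the top camera. The rim is at about 0.071 m and the catch tops at about 0.078 m. I'll hover over the case next.

```bash
python3 go.py .534 -.191 .205 .189
python3 -m handwheel '[0.005,-0.003,-0.012,0,0,0.005,-0.007,-0.035,0,0,0.005,-0.01,-0.06,0,-0.018,0.005,-0.013,-0.085,0.01,-0.018,0.005,-0.0147,-0.0985,0.03,-0.018,0.005,-0.0147,-0.0985,0.04,-0.018,0.005,-0.0147,-0.0985,0.044,-0.018,0.005,-0.0147,-0.0985,0.044,-0.018]' 30 >/dev/null
python3 -m handwheel '[0.005,0,0,0,0,0.005,0,0,0,0,0.005,0,0,0,0]' 30 >/dev/null
python3 go.py .534 -.191 .172 .189
```

```text
t 5.58 pos [ 0.5408 -0.0888  0.2494] a 0.2033 F [-0.1 -0.  -2.7] w 0.0179 shift [-0.014  -0.1014  0.0443] twist -0.0143 tilt [-0.0015  0.0006]
t 6.5 pos [ 0.5366 -0.1879  0.2069] a 0.1842 F [ 0.5 -0.8 -2.5] w 0.0179 shift [ 0.0021 -0.0035  0.0349] twist 0.0048 tilt [0.0015 0.0001]
```

```bash

python3 -m handwheel '[0.005,0.002,-0.0033,0.01,0.005,0.005,0.002,-0.0033,0.02,0.005,0.005,0.002,-0.0033,0.02,0.005,0.005,0.002,-0.0033,0.02,0.005]' 30 >/dev/null
python3 go.py .534 -.191 .172 .189
python3 - <<'E'
from h import *
from station import env
c=env.capture("scene");np.savez("scene2.npz",**c)
print(blobs(c,[5,110,60],[18,255,255],(130,170,290,300))[0],blobs(c,[0,130,60],[6,255,255],(130,170,290,300))[0])
m=cv2.resize(c["pixels"][150:320,120:300],None,fx=4,fy=3.5,interpolation=cv2.INTER_CUBIC);cv2.imwrite("pics/s2c.png",m[:,:,::-1])
E
```

```text
t 6.83 pos [ 0.5326 -0.1916  0.1851] a 0.191 F [-0.8  0.8 -1.9] w 0.0178 shift [-0.0013  0.0008  0.0131] twist -0.002 tilt [-0.0022  0.0005]
[([166.3, 221.6], 38), ([245.0, 227.9], 47), ([211.4, 256.7], 59)] [([212.8, 268.8], 12)]
```

View pics/s2c.png

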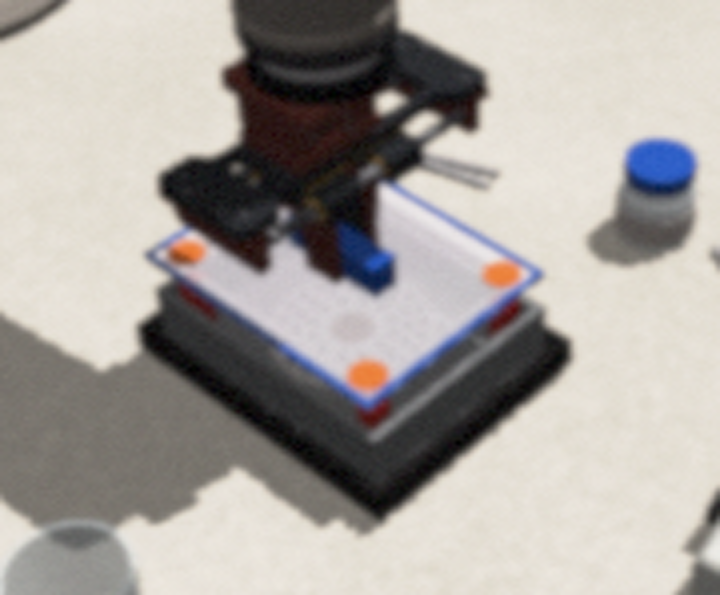

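The lid hovers level over the case, with its corners at crop (152,255), (540,272) and (372,400). The case corner at (372,440) lies straight below, so it looks aligned. I'll lower it in small steps, watching the force.

```bash

python3 -m handwheel '[0.005,-0.0013,0.0005,0.004,-0.002,0.005,-0.0013,0.0005,0.008,-0.002,0.005,-0.0013,0.0005,0.011,-0.002,0.005,-0.0013,0.0005,0.011,-0.002]' 30 >/dev/null
python3 go.py .534 -.191 .166 .189
python3 -m handwheel '[0.005,0,0,0.002,0,0.005,0,0,0.004,0,0.005,0,0,0.004,0]' 30 >/dev/null
python3 go.py .534 -.191 .166 .189
python3 - <<'E'
from h import *
s=load("scene2.npz");t0=load("scene0.npz")
A=plane(s,[(245,227.9),(211.4,256.7)],.102);B=plane(t0,[(245.1,236.8),(212.7,264.8)],.0775);print(A.round(4),B.round(4),(A-B)[:,:2].round(4))
E
```

```text
t 7.22 pos [ 0.5343 -0.1913  0.1744] a 0.1886 F [-0.3 -0.  -2. ] w 0.0179 shift [0.0004 0.0002 0.0084] twist 0.0004 tilt [-0.0012  0.0003]
t 7.47 pos [ 0.5345 -0.1914  0.1708] a 0.1888 F [ 0.3 -0.4 -3.1] w 0.0179 shift [0.0006 0.0003 0.0048] twist 0.0002 tilt [-0.0005  0.0001]
[[ 0.6125 -0.1514  0.102 ]
 [ 0.5924 -0.2558  0.102 ]] [[ 0.6155 -0.156   0.0775]
 [ 0.5952 -0.2574  0.0775]] [[-0.003   0.0046]
 [-0.0029  0.0017]]
```

```bash

python3 -m handwheel '[0.005,0,-0.001,0.001,0,0.005,0,-0.001,0.002,0,0.005,0,-0.001,0.002,0]' 30 >/dev/null
python3 go.py .534 -.192 .166 .189
python3 -m handwheel '[0.005,0,0,0.001,0,0.005,0,0,0.002,0,0.005,0,0,0.002,0]' 30 >/dev/null
python3 go.py .534 -.192 .166 .189
python3 -m handwheel '[0.005,0,0,0.001,0,0.005,0,0,0.001,0]' 30 >/dev/null
python3 go.py .534 -.192 .166 .189
```

```text
t 7.72 pos [ 0.5344 -0.1926  0.169 ] a 0.189 F [-0.1 -0.1 -2.9] w 0.0176 shift [0.0005 0.0005 0.003 ] twist 0.0 tilt [-0.0001 -0.    ]
t 7.97 pos [ 0.5344 -0.1924  0.167 ] a 0.1888 F [-0.1  0.5 -1.8] w 0.018 shift [0.0005 0.0003 0.001 ] twist 0.0002 tilt [-0.0002  0.0001]
t 8.13 pos [ 0.5345 -0.1925  0.1661] a 0.1888 F [-0.3  0.1 -2.4] w 0.0181 shift [0.0006 0.0004 0.0001] twist 0.0002 tilt [ 0.0001 -0.    ]
```

```bash

python3 -m handwheel '[0.005,0,0,0.001,0,0.005,0,0,0.001,0]' 30 |grep force
python3 -m handwheel '[0.005,0,0,0.001,0,0.005,0,0,0.001,0]' 30|grep force
python3 -m handwheel '[0.005,0,0,0.001,0,0.005,0,0,0.001,0]' 30|grep force
python3 go.py .534 -.192 .166 .189
```

```text
contact_force: [-1.8, 0.5, 0.3]
grip_force: 30.0
contact_force: [-0.5, 0.1, 2.8]
grip_force: 30.0
contact_force: [-3.3, 1.4, 9.7]
grip_force: 30.0
t 8.63 pos [ 0.5346 -0.1925  0.1639] a 0.1888 F [-3.3  1.4  9.7] w 0.0182 shift [ 0.0007  0.0004 -0.0021] twist 0.0002 tilt [0.0004 0.0003]
```

```bash

python3 -m handwheel '[0.005,0,0,-0.001,0,0.005,0,0,-0.001,0,0.04,0,0,-0.001,0,0.04,0,0,-0.001,0,0.04,0,0,-0.001,0,0.04,0,0,-0.001,0,0.04,0,0,-0.001,0]' 30
python3 -m handwheel '[0.04,0,0,0,0,0.04,0,0,-0.01,0,0.04,0,0,-0.04,0,0.04,0,0,-0.08,0,0.04,0,0,-0.1,0,0.04,0,0,-0.1,0,0.04,0,0,-0.1,0,0.04,0,0,-0.1,0]'
python3 - <<'E'
from h import *
from station import env
st=env.get_state();c=wristcam(env.capture("wrist"),st);np.savez("w2.npz",**c);cv2.imwrite("pics/w2.png",c["pixels"][:,:,::-1])
print(np.round(st["ee_pos"],4),blobs(c,[5,90,90],[22,255,255],amin=60)[0])
E
```

```text
t: 9.22
ee_pos: [0.5346, -0.1925, 0.1641]
orientation: [0.094, 0.996, -0.0, 0.0]
contact_force: [-0.2, -0.6, 0.6]
grip_width: 0.0399
grip_force: 0.0
t: 9.88
ee_pos: [0.5341, -0.1922, 0.2639]
orientation: [0.094, 0.996, 0.0, -0.0]
contact_force: [0.5, -0.2, 0.1]
grip_width: 0.0402
grip_force: 0.0
[ 0.5341 -0.1922  0.2639] [([195.8, 108.9], 507), ([316.1, 108.9], 502), ([343.1, 298.7], 61)]
```

View pics/w2.png

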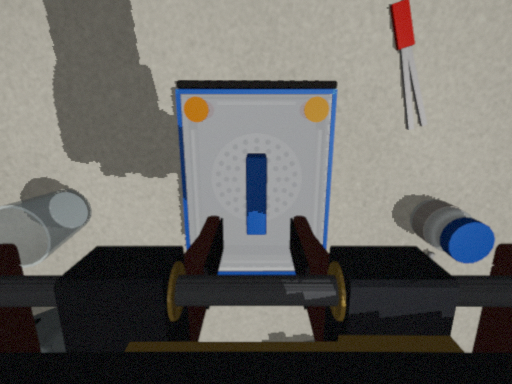

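The lid sits squarely in the mouth: near spots at (196,109) and (316,109), handle at (256,195), blue edges parallel to the case. The fingers are clear of it. Next, the press points.

```bash
python3 - <<'E'
from h import *
c=load("w2.npz");P=plane(c,[(195.8,108.9),(316.1,108.9)],.082);print(P.round(4));y=P[1]-P[0]
yaw=np.arctan2(-y[0],y[1]);X=np.array([np.cos(yaw),np.sin(yaw)]);Y=np.array([-np.sin(yaw),np.cos(yaw)]);ce=P.mean(0)[:2]+.073*X;print("yaw",yaw,"|y|",np.linalg.norm(y),"centre",ce)
ce=np.array([.534,-.192])
for sx in(1,-1):
  for sy in(1,-1):print(sx,sy,(ce+.073*sx*X+.053*sy*Y).round(4))
E
python3 -m handwheel '[0.02,-0.02,0.01,0.0,0,0,-0.04,0.03,0.01,0,0,-0.06,0.045,0.03,0,0,-0.073,0.053,0.05,0,0,-0.073,0.053,0.06,0,0,-0.073,0.053,0.064,0,0,-0.073,0.053,0.064,0,0,-0.073,0.053,0.064,0]' 10
python3 go.py .6157 -.1537 .166 .189
```

```text
[[ 0.4531 -0.2312  0.082 ]
 [ 0.4731 -0.1272  0.082 ]]
yaw -0.1899165027970989 |y| 0.10585374319781188 centre [ 0.53478116 -0.19296279]
1 1 [ 0.6157 -0.1537]
1 -1 [ 0.5957 -0.2578]
-1 1 [ 0.4723 -0.1262]
-1 -1 [ 0.4523 -0.2303]
t: 10.6
ee_pos: [0.6151, -0.1554, 0.2003]
orientation: [0.095, 0.995, -0.0, -0.0]
contact_force: [0.4, -0.1, 0.7]
grip_width: 0.0005
grip_force: 0.0
t 10.6 pos [ 0.6151 -0.1554  0.2003] a 0.1907 F [ 0.4 -0.1  0.7] w 0.0005 shift [-0.0003  0.0018  0.0343] twist -0.0017 tilt [-0.0011 -0.0005]
```

```bash
cat > f.py <<'E'
from station import env
s=env.get_state();print(round(float(s["t"]),2),[round(float(v),4) for v in s["ee_pos"]],[round(float(v),1) for v in s["contact_force"]])
E
python3 -m handwheel '[0,0,0.001,0.01,0,0,0,0.001,0.025,0,0,0,0.001,0.033,0,0,0,0.001,0.034,0,0,0,0.001,0.034,0]' >/dev/null; python3 f.py
for i in 1 2 3 4 5; do python3 -m handwheel '[0,0,0,0.001,0,0,0,0,0.001,0]' >/dev/null; python3 f.py; done
```

```text
11.02 [0.6159, -0.1534, 0.166] [0.2, -0.4, -0.1]
11.18 [0.6166, -0.1533, 0.1658] [0.1, 0.4, -0.2]
11.35 [0.6165, -0.1532, 0.1645] [-0.6, 0.1, 0.4]
11.52 [0.6163, -0.1531, 0.1631] [1.3, 0.1, 0.7]
11.68 [0.6163, -0.1531, 0.162] [0.1, 0.0, -0.1]
11.85 [0.6163, -0.1531, 0.161] [0.4, 0.1, 0.6]
```

```bash

for i in 1 2 3 4; do python3 -m handwheel '[0,0,0,0.001,0,0,0,0,0.001,0]' >/dev/null; python3 f.py; done
```

```text
12.02 [0.6164, -0.1532, 0.1604] [-0.1, 0.5, 1.0]
12.18 [0.6165, -0.1531, 0.1602] [-2.9, 0.4, 8.1]
12.35 [0.6165, -0.1532, 0.1595] [-3.9, 1.5, 11.5]
12.52 [0.6165, -0.1532, 0.1587] [-3.6, 1.8, 13.1]
```

```bash

for i in 1 2 3 4; do python3 -m handwheel '[0,0,0,0.001,0,0,0,0,0.001,0]' >/dev/null; python3 f.py; done
```

```text
12.68 [0.6166, -0.1532, 0.1578] [-3.9, 1.2, 13.2]
12.85 [0.6167, -0.1531, 0.1569] [-4.0, 2.2, 13.6]
13.02 [0.6167, -0.1531, 0.1559] [-4.7, 2.6, 14.9]
13.18 [0.6168, -0.1531, 0.1553] [-5.1, 2.8, 17.2]
```

```bash

for i in 1 2; do python3 -m handwheel '[0,0,0,0.0005,0,0,0,0,0.0005,0]' >/dev/null; python3 f.py; done
```

```text
13.35 [0.6168, -0.1531, 0.1553] [-6.0, 3.2, 21.4]
13.52 [0.6168, -0.1531, 0.1552] [-6.2, 3.2, 23.3]
```

```bash

python3 -m handwheel '[0,0,0,-0.004,0,0,0,0,-0.02,0,0,0,-0.02,-0.022,0,0,0,-0.055,-0.022,0,0,0,-0.09,-0.022,0,0,0,-0.106,-0.022,0,0,0,-0.106,-0.022,0,0,0,-0.106,-0.022,0]' >/dev/null; python3 go.py .5957 -.2578 .162 .189
python3 -m handwheel '[0,0,0,0.005,0,0,0,0,0.01,0,0,0,0,0.011,0,0,0,0,0.012,0,0,0,0,0.012,0]' >/dev/null; python3 go.py .5957 -.2578 .162 .189
```

```text
t 14.18 pos [ 0.5959 -0.2584  0.174 ] a 0.1913 F [-0.1 -0.3 -0.3] w 0.0004 shift [0.0003 0.0005 0.012 ] twist -0.0023 tilt [-0.0002 -0.0001]
t 14.6 pos [ 0.5966 -0.2561  0.1617] a 0.1874 F [-0.7 -0.4 -0.2] w 0.0006 shift [ 0.0006 -0.0018 -0.0003] twist 0.0016 tilt [-0.0006  0.0007]
```

```bash

for i in 1 2 3 4 5 6; do python3 -m handwheel '[0,0,0,0.001,0,0,0,0,0.001,0]' >/dev/null; python3 f.py; done
```

```text
14.77 [0.5967, -0.257, 0.1614] [-0.1, 0.5, -0.0]
14.93 [0.5967, -0.257, 0.1612] [-2.3, 2.6, 7.9]
15.1 [0.5968, -0.2571, 0.1606] [-2.8, 3.5, 10.3]
15.27 [0.5968, -0.2571, 0.1598] [-3.4, 2.4, 11.9]
15.43 [0.5968, -0.2571, 0.1589] [-4.0, 3.1, 12.1]
15.6 [0.5969, -0.2572, 0.158] [-3.0, 1.8, 12.6]
```

```bash

for i in 1 2 3; do python3 -m handwheel '[0,0,0,0.001,0,0,0,0,0.001,0]' >/dev/null; python3 f.py; done; python3 -m handwheel '[0,0,0,0.0005,0,0,0,0,0.0005,0]' >/dev/null; python3 f.py
```

```text
15.77 [0.5969, -0.2571, 0.1571] [-3.9, 2.9, 12.9]
15.93 [0.5969, -0.2572, 0.1561] [-4.1, 3.5, 14.8]
16.1 [0.597, -0.2572, 0.1551] [-3.5, 2.5, 13.6]
16.27 [0.597, -0.2572, 0.1548] [-3.2, 3.6, 13.8]
```

```bash

for i in 1 2 3; do python3 -m handwheel '[0,0,0,0.0007,0,0,0,0,0.0007,0]' >/dev/null; python3 f.py; done
```

```text
16.43 [0.597, -0.2572, 0.1546] [-5.6, 3.1, 18.8]
16.6 [0.597, -0.2573, 0.1545] [-7.0, 4.7, 23.0]
16.77 [0.5971, -0.2573, 0.1544] [-8.2, 5.4, 27.2]
```

```bash

python3 -m handwheel '[0,0,0,-0.006,0,0,0,0,-0.022,0,0.0,0.025,0,-0.024,0,0,0.06,0,-0.024,0,0,0.1,0,-0.024,0,0,0.13,0,-0.024,0,0,0.146,0,-0.024,0,0,0.146,0,-0.024,0]' >/dev/null; python3 go.py .4523 -.2303 .162 .189
python3 -m handwheel '[0,0,0,0.004,0,0,0,0,0.01,0,0,0,0,0.011,0,0,0,0,0.011,0]' >/dev/null; python3 go.py .4523 -.2303 .162 .189
```

```text
t 17.43 pos [ 0.449  -0.2296  0.1744] a 0.1911 F [ 0.8  0.2 -0.4] w 0.0005 shift [-0.0034 -0.      0.0123] twist -0.0021 tilt [-0.0028  0.0013]
t 17.77 pos [ 0.4539 -0.2298  0.1628] a 0.1881 F [-0.1 -0.8  0.9] w 0.0004 shift [ 0.0015 -0.0008  0.0008] twist 0.0009 tilt [-0.0007 -0.0001]
```

```bash

for i in 1 2 3 4 5 6; do python3 -m handwheel '[0,0,0,0.001,0,0,0,0,0.001,0]' >/dev/null; python3 f.py; done
```

```text
17.93 [0.4534, -0.2299, 0.1622] [-1.7, -0.1, 0.7]
18.1 [0.4533, -0.23, 0.1616] [0.1, -0.1, 0.9]
18.27 [0.4534, -0.23, 0.1611] [-0.5, 1.6, 5.8]
18.43 [0.4534, -0.2301, 0.1604] [-2.2, 0.6, 8.8]
18.6 [0.4533, -0.2301, 0.1596] [-0.8, 0.7, 11.4]
18.77 [0.4533, -0.2301, 0.1586] [-2.3, 0.6, 11.5]
```

```bash

for i in 1 2 3 4; do python3 -m handwheel '[0,0,0,0.001,0,0,0,0,0.001,0]' >/dev/null; python3 f.py; done; python3 -m handwheel '[0,0,0,0.0005,0,0,0,0,0.0005,0]' >/dev/null; python3 f.py
```

```text
18.93 [0.4533, -0.2302, 0.1577] [-3.0, 1.2, 12.7]
19.1 [0.4532, -0.2302, 0.1567] [-3.9, 0.8, 13.0]
19.27 [0.4532, -0.2302, 0.1557] [-3.2, 0.5, 12.9]
19.43 [0.4532, -0.2303, 0.1549] [-4.5, 1.7, 15.4]
19.6 [0.4532, -0.2303, 0.1548] [-5.4, 1.9, 21.0]
```

```bash

python3 -m handwheel '[0,0,0,0.0005,0,0,0,0,0.0005,0]' >/dev/null; python3 f.py
python3 -m handwheel '[0,0,0,-0.005,0,0,0,0,-0.02,0,0.0,0,0.02,-0.022,0,0,0,0.055,-0.022,0,0,0,0.09,-0.022,0,0,0,0.106,-0.022,0,0,0,0.106,-0.022,0,0,0,0.106,-0.022,0]' >/dev/null; python3 go.py .4723 -.1262 .162 .189
python3 -m handwheel '[0,0,0,0.004,0,0,0,0,0.01,0,0,0,0,0.011,0,0,0,0,0.011,0]' >/dev/null; python3 go.py .4723 -.1262 .162 .189
for i in 1 2 3 4; do python3 -m handwheel '[0,0,0,0.001,0,0,0,0,0.001,0]' >/dev/null; python3 f.py; done
```

```text
19.77 [0.4532, -0.2303, 0.1547] [-6.6, 3.4, 25.6]
t 20.43 pos [ 0.4731 -0.1251  0.1746] a 0.1864 F [-0.4 -1.3 -0.5] w 0.0008 shift [ 0.0005 -0.0013  0.0126] twist 0.0026 tilt [ 0. -0.]
t 20.77 pos [ 0.4722 -0.1267  0.1628] a 0.1907 F [0.1 0.5 0.1] w 0.0007 shift [-0.      0.0006  0.0008] twist -0.0017 tilt [-0.0016 -0.0002]
20.93 [0.4728, -0.1262, 0.1624] [0.2, -0.2, 0.9]
21.1 [0.473, -0.126, 0.1616] [-0.6, -1.3, 0.8]
21.27 [0.473, -0.126, 0.1611] [-2.4, 0.2, 6.2]
21.43 [0.473, -0.126, 0.1603] [-2.4, -0.6, 9.7]
```

```bash

for i in 1 2 3 4 5; do python3 -m handwheel '[0,0,0,0.001,0,0,0,0,0.001,0]' >/dev/null; python3 f.py; done; python3 -m handwheel '[0,0,0,0.0005,0,0,0,0,0.0005,0]' >/dev/null; python3 f.py
```

```text
21.6 [0.473, -0.1259, 0.1593] [-2.9, 0.2, 9.8]
21.77 [0.473, -0.1259, 0.1583] [-2.8, -0.1, 10.6]
21.93 [0.4729, -0.1259, 0.1573] [-3.0, 0.6, 9.9]
22.1 [0.473, -0.1259, 0.1563] [-3.1, -0.3, 11.0]
22.27 [0.4729, -0.1259, 0.1553] [-3.4, -0.4, 11.2]
22.43 [0.4729, -0.1259, 0.1549] [-4.2, -0.8, 12.2]
```

```bash

for i in 1 2 3 4; do python3 -m handwheel '[0,0,0,0.0007,0,0,0,0,0.0007,0]' >/dev/null; python3 f.py; done
```

```text
22.6 [0.4729, -0.1259, 0.1543] [-3.5, -0.4, 12.7]
22.77 [0.4729, -0.1259, 0.1538] [-4.6, 0.2, 17.0]
22.93 [0.4729, -0.1259, 0.1537] [-8.1, 1.4, 24.3]
23.1 [0.473, -0.1259, 0.1536] [-9.8, 1.6, 32.8]
```

Stops are 0.1552 (pp), 0.1545 (pm), 0.1548 (mm) and 0.1537 (mp). I'll go round again from pp to check, since the first corners may have stopped short.

```bash

python3 -m handwheel '[0,0,0,-0.006,0,0,0,0,-0.022,0,0.0,-0.025,0,-0.024,0,0,-0.06,0,-0.024,0,0,-0.1,0,-0.024,0,0,-0.13,0,-0.024,0,0,-0.146,0,-0.024,0,0,-0.146,0,-0.024,0]' >/dev/null
python3 -m handwheel '[0,0,0,0.005,0,0,0,0,0.012,0,0,0,0,0.016,0,0,0,0,0.017,0,0,0,0,0.017,0]' >/dev/null; python3 go.py .6157 -.1537 .156 .189
for i in 1 2 3; do python3 -m handwheel '[0,0,0,0.0007,0,0,0,0,0.0007,0]' >/dev/null; python3 f.py; done
```

```text
t 24.18 pos [ 0.6152 -0.1529  0.1576] a 0.1889 F [ 0.   0.4 -0.1] w 0.0002 shift [-0.0006 -0.0007  0.0016] twist 0.0001 tilt [-0.0016  0.0004]
24.35 [0.6162, -0.1531, 0.1577] [-0.2, -0.2, -0.4]
24.52 [0.6164, -0.1531, 0.157] [-0.8, -0.6, -0.5]
24.68 [0.6163, -0.1531, 0.1561] [0.1, -0.1, -0.3]
```

```bash

for i in 1 2 3 4; do python3 -m handwheel '[0,0,0,0.0007,0,0,0,0,0.0007,0]' >/dev/null; python3 f.py; done
```

```text
24.85 [0.6163, -0.1531, 0.1553] [0.0, 0.0, -0.1]
25.02 [0.6164, -0.1532, 0.155] [-0.2, -0.1, 2.0]
25.18 [0.6164, -0.1532, 0.1548] [-2.4, 0.3, 7.1]
25.35 [0.6164, -0.1532, 0.1544] [-1.8, 0.4, 9.4]
```

```bash

for i in 1 2 3 4; do python3 -m handwheel '[0,0,0,0.0007,0,0,0,0,0.0007,0]' >/dev/null; python3 f.py; done
```

```text
25.52 [0.6165, -0.1532, 0.1539] [-3.6, 1.0, 10.6]
25.68 [0.6165, -0.1532, 0.1538] [-5.4, 2.0, 15.3]
25.85 [0.6165, -0.1532, 0.1537] [-7.3, 2.3, 21.6]
26.02 [0.6165, -0.1533, 0.1537] [-9.0, 3.5, 25.5]
```

```bash

python3 -m handwheel '[0,0,0,-0.005,0,0,0,0,-0.015,0,0,0,-0.02,-0.015,0,0,0,-0.055,-0.015,0,0,0,-0.09,-0.015,0,0,0,-0.106,-0.012,0,0,0,-0.106,-0.007,0,0,0,-0.106,-0.004,0]' >/dev/null
python3 -m handwheel '[0,0,0,0,0,0,0,0,0,0]' >/dev/null;python3 go.py .5957 -.2578 .155 .189
for i in 1 2 3 4 5; do python3 -m handwheel '[0,0,0,0.0007,0,0,0,0,0.0007,0]' >/dev/null; python3 f.py; done
```

```text
t 26.85 pos [ 0.597  -0.2555  0.1542] a 0.1869 F [-0.1  0.6 -0.2] w 0.0006 shift [ 0.0008 -0.0025 -0.0008] twist 0.0021 tilt [-0.0002  0.0012]
27.02 [0.5971, -0.2553, 0.1541] [-0.5, 0.5, 3.4]
27.18 [0.5971, -0.2554, 0.1541] [-2.6, 2.3, 8.6]
27.35 [0.5971, -0.2554, 0.1539] [-4.5, 4.3, 13.0]
27.52 [0.5972, -0.2554, 0.1538] [-5.6, 4.5, 17.6]
27.68 [0.5972, -0.2554, 0.1538] [-7.0, 4.6, 22.2]
```

Firm straight away at 0.1538. Now mm again.

```bash

python3 -m handwheel '[0,0,0,-0.005,0,0,0,0,-0.015,0,0.0,0.03,0,-0.015,0,0,0.07,0,-0.015,0,0,0.11,0,-0.015,0,0,0.135,0,-0.014,0,0,0.144,0,-0.01,0,0,0.144,0,-0.006,0]' >/dev/null
python3 -m handwheel '[0,0,0,0,0,0,0,0,0,0]' >/dev/null;python3 go.py .4523 -.2303 .155 .189
for i in 1 2 3 4 5; do python3 -m handwheel '[0,0,0,0.0007,0,0,0,0,0.0007,0]' >/dev/null; python3 f.py; done
```

```text
t 28.52 pos [ 0.4571 -0.2302  0.1571] a 0.1875 F [0.1 0.8 0.3] w 0.0007 shift [ 0.0047 -0.001   0.0021] twist 0.0015 tilt [ 0.0015 -0.0005]
28.68 [0.4564, -0.2303, 0.1562] [0.4, 0.1, -0.3]
28.85 [0.4555, -0.2303, 0.1555] [0.2, 0.2, -0.7]
29.02 [0.4551, -0.2302, 0.1548] [0.7, 0.4, -0.1]
29.18 [0.455, -0.2303, 0.1546] [-0.9, 0.3, 3.0]
29.35 [0.4551, -0.2303, 0.1542] [-1.8, 0.5, 8.5]
```

```bash

for i in 1 2 3 4; do python3 -m handwheel '[0,0,0,0.0007,0,0,0,0,0.0007,0]' >/dev/null; python3 f.py; done
```

```text
29.52 [0.455, -0.2303, 0.1538] [-2.4, 1.6, 11.4]
29.68 [0.4551, -0.2304, 0.1537] [-5.3, 2.6, 18.8]
29.85 [0.4551, -0.2304, 0.1536] [-7.6, 3.6, 27.5]
30.02 [0.4551, -0.2305, 0.1535] [-9.3, 5.9, 34.0]
```

All four corners now stop at 0.1536 to 0.1538, so the lid is flat. Next, the handle push.

```bash

python3 -m handwheel '[0,0,0,-0.01,0,0,0,0,-0.04,0,0.0,-0.01,0.01,-0.045,0,0,-0.035,0.03,-0.045,0,0,-0.06,0.05,-0.045,0,0,-0.074,0.053,-0.042,0,0,-0.074,0.053,-0.04,0,0,-0.074,0.053,-0.038,0]' >/dev/null
python3 -m handwheel '[0,0,0,0,0,0,0,0,0,0]' >/dev/null;python3 go.py .534 -.192 .183 .189
```

```text
t 30.85 pos [ 0.536  -0.1929  0.1884] a 0.1907 F [ 0.2 -0.9  0.3] w 0.0004 shift [0.0022 0.0005 0.0054] twist -0.0017 tilt [-0.0016 -0.    ]
```

```bash

python3 -m handwheel '[0,0.002,0,0.002,0,0,0.002,0,0.004,0,0,0.002,0,0.005,0,0,0.002,0,0.005,0]' >/dev/null;python3 f.py
for i in 1 2 3 4 5; do python3 -m handwheel '[0,0,0,0.0007,0,0,0,0,0.0007,0]' >/dev/null; python3 f.py; done
```

```text
31.18 [0.5352, -0.1918, 0.1835] [-0.2, -0.5, -0.1]
31.35 [0.5356, -0.1917, 0.183] [-0.4, 0.0, -0.0]
31.52 [0.5357, -0.1916, 0.1823] [0.0, 0.6, 0.5]
31.68 [0.5358, -0.1917, 0.182] [-0.8, 0.5, 3.5]
31.85 [0.5358, -0.1917, 0.1819] [-3.0, 1.2, 9.9]
32.02 [0.5358, -0.1917, 0.1818] [-5.6, 3.0, 16.3]
```

```bash

python3 -m handwheel '[0,0,0,0.0005,0,0,0,0,0.0005,0,0,0,0,0.0005,0,0,0,0,0.0005,0,0,0,0,0.0005,0,0,0,0,0.0005,0]' >/dev/null; python3 f.py
python3 -m handwheel '[0,0,0,0,0,0,0,0,0,0,0,0,0,0,0]' >/dev/null; python3 f.py
python3 -m handwheel '[0,0,0,-0.003,0,0,0,0,-0.02,0,0.0,0,0,-0.05,0,0,0,0,-0.09,0,0,0,0,-0.12,0,0,0,0,-0.12,0,0,0,0,-0.12,0,0,0,0,-0.12,0]' >/dev/null
python3 - <<'E'
from h import *
from station import env
st=env.get_state();c=wristcam(env.capture("wrist"),st);print(np.round(st["ee_pos"],4))
b=blobs(c,[5,90,90],[22,255,255],amin=60)[0];print(b)
v,u=np.mgrid[0:384,0:512];z=c["z_map"].ravel();s=slopes(c,np.c_[u.ravel(),v.ravel()])
X=((np.c_[s,np.ones(len(s))]*z[:,None]-c["t"])@c["R"])
d=X[:,:2]-[.534,-.192];y=-.19;e=np.c_[d@[np.cos(y),np.sin(y)],d@[-np.sin(y),np.cos(y)]]
for sx in(1,-1):
  for sy in(1,-1):
    m=(z>0)&(np.hypot(e[:,0]-.073*sx,e[:,1]-.053*sy)<.012);q=X[m,2];print(sx,sy,len(q),np.median(q).round(4) if len(q) else None)
P=plane(c,[k[0] for k in b],.074);print(P.round(4))
m=cv2.cvtColor(c["pixels"],cv2.COLOR_RGB2BGR);cv2.imwrite("pics/w3.png",m)
s=env.capture("scene");cv2.imwrite("pics/s3.png",cv2.resize(s["pixels"][170:310,130:290],None,fx=4.5,fy=4,interpolation=cv2.INTER_CUBIC)[:,:,::-1])
E
```

```text
32.52 [0.5358, -0.1918, 0.1818] [-6.9, 2.9, 21.1]
32.77 [0.5358, -0.1918, 0.1818] [-6.7, 2.3, 20.1]
[ 0.5353 -0.1914  0.299 ]
[([202.9, 109.1], 375), ([306.8, 108.6], 375), ([209.5, 239.3], 222), ([301.7, 239.1], 228), ([406.8, 267.4], 171), ([388.2, 312.4], 156)]
1 1 268 0.0746
1 -1 264 0.0746
-1 1 449 0.0749
-1 -1 445 0.0747
[[ 0.4537 -0.2316  0.074 ]
 [ 0.4733 -0.1271  0.074 ]
 [ 0.5958 -0.2582  0.074 ]
 [ 0.6156 -0.1538  0.074 ]
 [ 0.6748 -0.0374  0.074 ]
 [ 0.7328 -0.0636  0.074 ]]
```

View pics/s3.png

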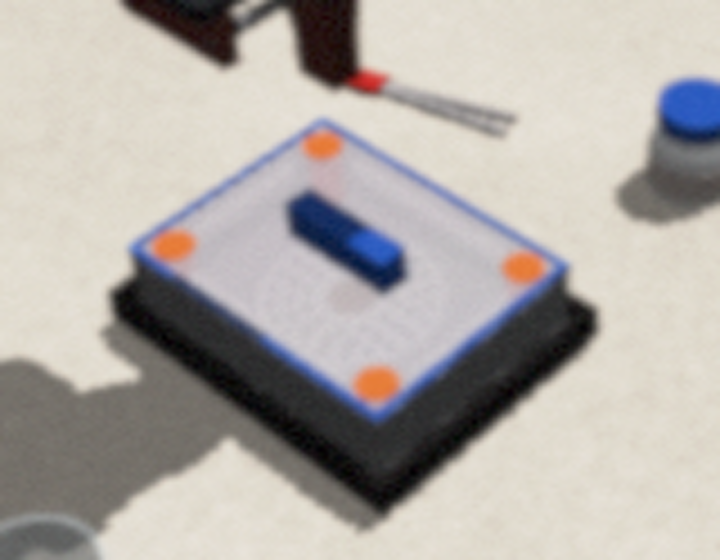

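The lid lies flush on the rim with no gap along the visible edges, crop corners (137,250), (322,122), (567,268) and (376,418). The four corner heights agree within 0.3 mm and the 20 N push held, so I'm handing in.

```bash
python3 -c "
from station import env
print(env.job_done())"
```

```text
the job is handed in; nothing more can be done
None
```

The lid is on the case with all four catches pressed down to their stops; it lies flush and level (corners within 0.3 mm). It held a steady push of about 20 N on the handle, and I handed the job in at about 34 s; no verdict came back.

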